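# Turn the succulents to the light and straighten their row

## Robot

A 6-joint arm with a two-finger parallel gripper is mounted at the origin on the work surface. World frame = base frame: x ahead of the robot, y to its left, z up, the work surface at z = 0. Lengths are in m, angles in rad, forces in N, time in s.
With the tool pointing down it reaches from about 0.35 to 0.975 m from the base axis. Payload 4.9 kg.
Tool frame: the origin (TCP) lies on the mounting face of the last link; the fingertips stand 173 mm ahead of it and the grasp point (between the pads) lies 155 mm ahead of it (tcp_to_grasp is the distance from the TCP to the grasp point, in m); z points along the fingers, y is the line along which they close (so a half turn about z gives the same grasp; the last joint's range is limited). The gripper opens to 85 mm and grips with 20 to 120 N. Pads are 22 mm wide; open, the fingers measure 114 mm over their backs; the gripper's body (76 mm by 85 mm) begins 54 mm behind the grasp point. The pads swing forward as they close: fully open they stand 13 mm farther back than shut.
Start: joints at [1.017, 0.053, 1.613, -0, 1.476, -0.119], TCP at [0.263, 0.567, 0.405] pointing down, gripper open.
Joint ranges: [-3.01, 3.01], [-1.01, 2.22], [0.06, 2.58], [-1.02, 4.17], [0.09, 2.62], [-3.14, 3.14]. Speed limits (rad/s): [2.57, 2.57, 3.14, 3.14, 3.14, 3.14].

## Interface

Orientations are given as a rotation vector (axis times angle).
In Python, from station import get_obs, get_image, calibration, finish_job, tcp_to_grasp gives the robot as it stands. The module is installed in compiled form; this text tells all that it offers.
- The arm moves only by the tool arm_command, never from a script. Its argument "plan" is a list that holds one entry, the list of rows, each a list of 6 numbers: the shift along the tool's x, y, z in cm, then the turn, a rotation vector about the tool's x, y, z in rad. A call has 1 to 12 rows; each row is the pose to reach, as a shift and turn from the pose commanded when the call began, along the tool's axes at that moment; what a row does not reach only later rows make up. A row lasts 1/12 s, in which the tool goes at most 41.7 mm and 7.16 degrees, less where a joint would pass 70% of its speed; a pose out of reach is approached as far as the arm can. A call with a gripper value outside its range is refused whole. "gripper" is the closure, from -1 (fully open) to 1 (shut), set as the call begins (left out, the last holds). The fingers move at their own pace and stop on an object; "force" is the grip in N (left out, the last holds). Time passes only in rows, so rows that repeat a pose let the fingers close. It gives the time, the measured TCP pose, the force, the opening and the grip force at its end, in the units of the state.
- get_obs(): the state, without advancing time (a new reading comes with each control period).
- get_image(name): name is "scene" or "top" or "wrist"; returns (picture, depth): 384x512x3 uint8, blue, green, red; 384x512 float32, m along the optical axis (not along the pixel's ray), 0 where there is no reading.
- calibration(name): a dict with "fx", "fy", "cx", "cy" (pixels), "dist" ([k1, k2, p1, p2, k3] as OpenCV has them; the pictures are not rectified), "pose" (4x4, takes a point from camera to world coordinates). Camera axes: x right, y up, looking along -z (the intrinsics and any distortion apply to the point x, -y, -z); pixel columns grow to the right and rows downward; lengths in m; the calibration is good to about 2 mm. A picture is of the moment at which its call begins: read the wrist's pose just before it. calibration takes no time and is no camera call; for the wrist camera it gives the pose at the moment of the call.
- finish_job(): hands the job in; it is judged then, once.
The state is a dict: "t": time; "q": joint angles; "dq": joint speeds; "effort": joint torques, N m; "tool_pos": TCP position; "tool_rot": TCP orientation; "contact_force": force on the tool from outside, world axes, zero at the start; "wrist_torque": the same for the moment, N m; "opening": finger opening in m; "grip_force": force on a finger pad.
Only numpy, scipy, OpenCV 4.12 (cv2) and the standard library are available. Lean on these libraries where they do the work, as an engineer would, in place of code of your own. Each camera call takes 0.05 s, during which the arm holds its last target. There are 200 camera calls.

## Task

Turn the bamboo turntable counter-clockwise by its brass post until it meets its stop, so that the succulents get the light from their other side. Then take the straightedge from its green tray and with its edge push the four pots back, away from you, into one straight, squared-up row with all their fronts on the black line, and finally lay the straightedge flat in its tray again. Touch the pots with nothing but the straightedge, keep them upright and leave the scoop, the mister and the tweezers where they are.

Things in the scene. Friction and masses are not known exactly. Their poses are not given: they have to be found in the camera images.
- turntable (a joint): round bamboo turntable, 350 mm across, top face 30 mm above the table, turning about its centre. Value in rad: at most 0.1 at the start; grows counter-clockwise seen from above and ends at a solid stop at 1.571. Stiff: it stays where it is left, and takes about 3 to 4 N sideways on the post to turn
- line_mid (a point): middle of the 10 mm wide, 300 mm long black line painted across the turntable's top face; the point lies on the top face and turns with it. Its y axis runs along the line, its x axis square to it, towards the brass post; z up. The turntable's pivot axis lies 10 mm from here along +x. All four pots start on the line's -x side: their fronts (the -x sides) are about 5 to 60 mm short of the line. With the turntable at its stop +x points away from the robot (within about 0.25 rad)
- post (a point): centre of the top of the upright brass post by which the turntable is turned: 20 mm diameter, 50 mm tall above the turntable's top face, fixed on it near the rim, 130 mm from the pivot (140 mm from line_mid along line_mid's +x)
- straightedge: aluminium straightedge with a red upright handle block, 280 g. Bar 60 mm wide (x from -20 to +40 mm), 300 mm long (y from -150 to +150 mm), 12 mm thick (z 0 to 12). Handle 36 mm along x, 24 mm along y, from z 12 to 70 mm, centred on the origin. Origin: on the bar's underside below the handle's middle. The working edge is the +x side, 40 mm from the origin
- straightedge_mid (a point): middle of the bar's underside, 10 mm from the straightedge's origin along its +x
- tray_in (a point): centre of the inner floor of the shallow green tray in which the straightedge lies at the start: inside 84 mm (x) by 324 mm (y), floor 4 mm above the table, rim 12 mm above the table, fixed; y runs along its length. It moves between starts
- pot_a: square potted succulent, terracotta with a green rosette, 46 x 46 mm and 44 mm tall, stiff plant in the middle up to 66 mm above the pot's underside, about 130 g. Stands loose on the turntable. Origin: centre of its underside; z up, x and y square to its sides; when it starts, its x axis points roughly (within 0.32 rad) along line_mid's x axis
- pot_b: square potted succulent, blue glaze with a grey-green rosette, 46 x 46 mm and 44 mm tall, stiff plant in the middle up to 66 mm above the pot's underside, about 130 g. Stands loose on the turntable. Origin: centre of its underside; z up, x and y square to its sides; when it starts, its x axis points roughly (within 0.32 rad) along line_mid's x axis
- pot_c: square potted succulent, white glaze with a purplish rosette, 46 x 46 mm and 44 mm tall, stiff plant in the middle up to 66 mm above the pot's underside, about 130 g. Stands loose on the turntable. Origin: centre of its underside; z up, x and y square to its sides; when it starts, its x axis points roughly (within 0.32 rad) along line_mid's x axis
- pot_d: square potted succulent, terracotta with a dark green rosette, 46 x 46 mm and 44 mm tall, stiff plant in the middle up to 66 mm above the pot's underside, about 130 g. Stands loose on the turntable. Origin: centre of its underside; z up, x and y square to its sides; when it starts, its x axis points roughly (within 0.32 rad) along line_mid's x axis
- scoop: orange plastic scoop, 170 mm long; bystander, loose, not to be disturbed. Origin: centre of its underside near the mouth's root, the handle running to its -x
- mister: steel plant mister with a brass button, 84 mm across and 147 mm tall; bystander, loose, not to be disturbed. Origin: centre of its underside
- tweezers: bamboo tweezers set on a wooden board, 170 x 55 mm, about 16 mm tall; bystander, loose, not to be disturbed. Origin: centre of its underside

How it is judged:
By the outcome, as a careful person would: the job done as asked, in the order asked, and still so for the second after the job is handed in, with the robot touching nothing.
It also fails if it takes over 72 s, if anything falls off the work surface, if the arm or the gripper's body presses on something with over 40 N, if the wrist force passes 120 N, or if a joint passes its speed limit or range.

## Working session

There is one attempt and no reset: what is moved stays moved. The work goes in short steps, Python scripts to look and compute and a tool call to move; the robot and the scene stay as the last step left them, time stands still between calls to the robot, and variables do not carry over. Pictures are saved under pics/ and viewed, at most 10 in all, crops included, and the job is handed in when it is done.

Besides the shell and the picture viewer there is one more tool, called after "Request:" by a JSON object that holds its "fn" and its "kwargs". arm_command: Moves the arm, as the interface text tells. Its arguments: {"type":"object","properties":{"plan":{"type":"array"},"gripper":{"type":"number"},"force":{"type":"number"}},"required":["plan"]}

```bash
mkdir -p pics; cat > h.py <<'E'
import numpy as np,cv2
from station import *
from scipy.spatial.transform import Rotation as R
def cap(n):
    c=calibration(n); im,d=get_image(n); return c,im,d
def world(c,d):
    h,w=d.shape; v,u=np.mgrid[:h,:w]
    K=np.array([[c['fx'],0,c['cx']],[0,c['fy'],c['cy']],[0,0,1]])
    p=cv2.undistortPoints(np.stack([u,v],-1).reshape(-1,1,2).astype(float),K,np.array(c['dist'],float)).reshape(h,w,2)
    P=np.stack([p[...,0]*d,-p[...,1]*d,-d],-1); T=np.array(c['pose'])
    W=P@T[:3,:3].T+T[:3,3]; W[d==0]=np.nan; return W
E
python3 - <<'E'
from h import *
o=get_obs(); print({k:np.round(v,3).tolist() for k,v in o.items()}, tcp_to_grasp)
print(R.from_rotvec(o['tool_rot']).as_matrix().round(3))
for n in ('scene','top'):
    c,im,d=cap(n); cv2.imwrite(f'pics/{n}0.png',im); np.savez(f'{n}0.npz',W=world(c,d),im=im); print(n,np.round(c['pose'],3).tolist(),c['fx'])
E
```

```text
{'t': 0.0, 'q': [1.017, 0.053, 1.614, -0.0, 1.476, -0.119], 'dq': [0.001, -0.0, 0.002, -0.001, 0.003, -0.0], 'effort': [0.0, -39.37, -37.017, -0.0, 0.007, -0.0], 'tool_pos': [0.263, 0.567, 0.403], 'tool_rot': [-0.677, -3.067, 0.003], 'contact_force': [0.459, 0.372, 0.035], 'wrist_torque': [-0.078, -0.015, -0.034], 'grip_force': 0.0, 'opening': 0.086} 0.1547
[[-0.907  0.421 -0.001]
 [ 0.421  0.907 -0.002]
 [ 0.    -0.002 -1.   ]]
scene [[-0.534, -0.473, 0.701, 1.213], [0.845, -0.295, 0.445, 0.37], [-0.004, 0.83, 0.558, 0.632], [0.0, 0.0, 0.0, 1.0]] 368.7252967493308
top [[-0.013, 0.998, -0.067, 0.456], [-1.0, -0.012, 0.002, -0.055], [0.001, 0.067, 0.998, 1.157], [0.0, 0.0, 0.0, 1.0]] 382.19822121789446
```

View pics/top0.png

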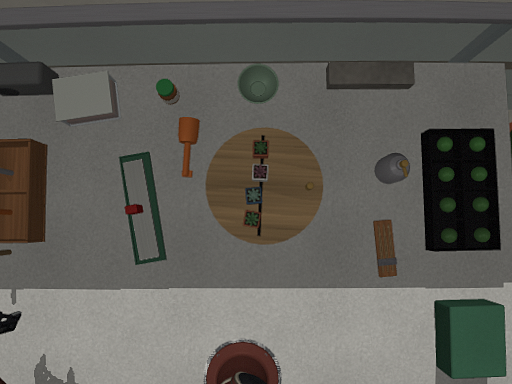

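View pics/scene0.png

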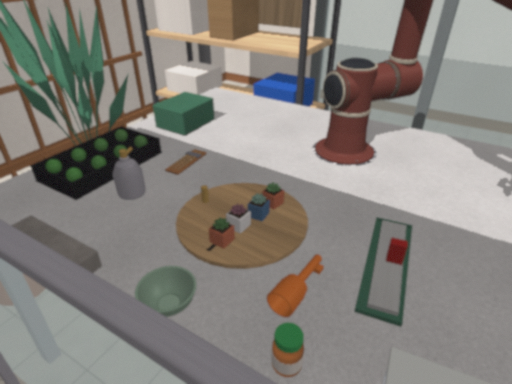

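The top view shows the turntable centred near (264,186) with the post at (309,186). The pots lie along the line at x≈252-261, and the red handle is at (133,209) in the tray on the left. Next I measure these.

```bash
python3 - <<'E'
from h import *
z=np.load('top0.npz'); W=z['W']; im=z['im'].astype(int); b,g,r=im[...,0],im[...,1],im[...,2]
X,Y,Z=W[...,0],W[...,1],W[...,2]
V,U=np.mgrid[:384,:512]
# turntable
m=(abs(Z-.03)<.008)&(abs(U-264)<70)&(abs(V-186)<70)&(r-b>15)
n=cv2.minEnclosingCircle(W[m][:,:2].astype(np.float32)); print('table',m.sum(),n,np.nanmedian(Z[m]))
p=(Z>.065)&(abs(U-309)<10)&(abs(V-186)<10); print('post',p.sum(),W[p].mean(0), W[186,300:318,2].round(3))
h=(Z>.05)&(abs(U-133)<14)&(abs(V-209)<10); print('handle',h.sum(),np.median(W[h],0),cv2.minAreaRect(W[h][:,:2].astype(np.float32)))
gr=(g-r>12)&(g-b>3)&(U<175)&(U>110)&(V>145)&(V<270)&(abs(Z)<.03); print('tray',gr.sum(),cv2.minAreaRect(W[gr][:,:2].astype(np.float32)),np.median(Z[gr]))
for nm,(u,v) in dict(p1=(261,148),p2=(260,172),p3=(253,195),p4=(252,219)).items(): print(nm,W[v,u].round(3))
for nm,(u,v) in dict(scoop=(187,170),mist=(393,168)).items(): print(nm,W[v,u].round(3))
e=cv2.resize(z['im'][135:275,110:330],None,fx=3.6,fy=3.6,interpolation=2); cv2.imwrite('pics/crop0.png',e)
E
```

```text
table 9547 ((0.6071078181266785, -0.03704595938324928), 0.2245768904685974) 0.029552463970540233
post 38 [ 0.56233804 -0.20039506  0.07824869] [0.031 0.029 0.03  0.031 0.029 0.055 0.07  0.08  0.081 0.079 0.081 0.08
 0.079 0.03  0.03  0.032 0.034 0.029]
handle 131 [0.50280807 0.30507912 0.07258509] ((0.5027614831924438, 0.30870839953422546), (0.02422436885535717, 0.03737657889723778), 11.336136817932129)
tray 1173 ((0.511825442314148, 0.29651159048080444), (0.33578288555145264, 0.09452513605356216), 9.521862030029297) 0.005249822043612573
p1 [ 0.67  -0.065  0.091]
p2 [ 0.602 -0.061  0.086]
p3 [ 0.537 -0.041  0.092]
p4 [ 0.47  -0.037  0.086]
scoop [0.617 0.154 0.04 ]
mist [ 0.606 -0.432  0.108]
```

View pics/crop0.png

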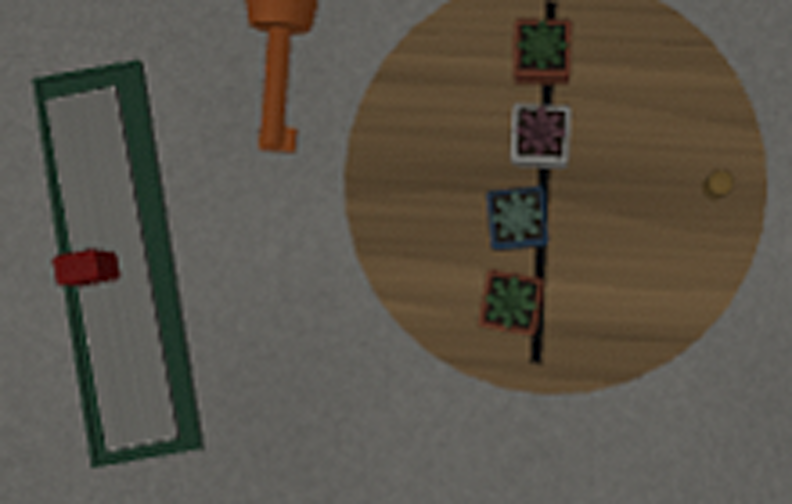

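The crop confirms that the straightedge's handle sits on the tray's left side, so its working edge faces the turntable. The line runs from (537,362) to (551,0) in the crop. Next I fit the line and pivot, and compute the first move.

```bash
cat >> h.py <<'E'
def mv(p,yaw,n=''):
    "print row to bring tool to position p with tool y at yaw (pointing down)"
    o=get_obs(); M=R.from_rotvec(o['tool_rot']); y=np.array([np.cos(yaw),np.sin(yaw),0]); z=np.array([0,0,-1.])
    T=R.from_matrix(np.stack([np.cross(y,z),y,z],1))
    s=M.as_matrix().T@(np.array(p)-o['tool_pos'])*100; w=(M.inv()*T).as_rotvec()
    print(n,np.r_[s.round(2),w.round(4)].tolist(),'len mm',round(np.linalg.norm(s)*10),'deg',round(np.degrees(np.linalg.norm(w)),1))
E
python3 - <<'E'
from h import *
z=np.load('top0.npz'); W=z['W']; im=z['im'].astype(int)
V,U=np.mgrid[:384,:512]
m=(im.sum(2)<110)&(abs(W[...,2]-.03)<.006)&(abs(U-262)<7)&(V>132)&(V<238)
P=W[m][:,:2]; f=cv2.fitLine(P.astype(np.float32),cv2.DIST_HUBER,0,.01,.01).ravel(); print(m.sum(),f,P[:,0].min(),P[:,0].max())
r=(im[...,2]-im[...,0]>15)&(abs(W[...,2]-.03)<.008)
n,l,s,c=cv2.connectedComponentsWithStats(r.astype(np.uint8)); k=l==l[200,285]
cn=cv2.findContours(k.astype(np.uint8),0,1)[0]; cn=max(cn,key=len)[:,0]
Q=W[cn[:,1],cn[:,0],:2]; print('circ',cv2.fitEllipse(Q.astype(np.float32)))
d=f[:2]*np.sign(f[0]); x=np.array([d[1],-d[0]]); post=np.array([.562,-.200])
print('x',x,np.arctan2(x[1],x[0]),'pivot',post-.13*x, 'dist line', (post-f[2:])@x)
mv([.562,-.200,.28],np.arctan2(x[1],x[0])+np.pi/2,'abovepost')
E
```

```text
104 [ 0.9984418  -0.05580315  0.546496   -0.06267564] 0.42379988521640205 0.7216242581563499
circ ((0.5708672404289246, -0.0722004696726799), (0.34555143117904663, 0.34668052196502686), 129.58026123046875)
x [-0.05580315 -0.9984418 ] -1.6266285 pivot [ 0.56925441 -0.07020257] dist line 0.13624520988056554
abovepost [-59.4, -56.92, 12.45, -0.0018, 0.0009, 1.1919] len mm 832 deg 68.3
```

Request:
{"fn": "arm_command", "kwargs": {"plan": [[[-59.4,-56.9,7,0,0,1.19],[-59.4,-56.9,7,0,0,1.19],[-59.4,-56.9,7,0,0,1.19],[-59.4,-56.9,7,0,0,1.19],[-59.4,-56.9,7,0,0,1.19],[-59.4,-56.9,7,0,0,1.19],[-59.4,-56.9,7,0,0,1.19],[-59.4,-56.9,7,0,0,1.19],[-59.4,-56.9,7,0,0,1.19],[-59.4,-56.9,7,0,0,1.19],[-59.4,-56.9,7,0,0,1.19],[-59.4,-56.9,7,0,0,1.19]]], "gripper": 0.05}}

```text
t: 1.1
tool_pos: [0.4443, 0.1007, 0.3619]
tool_rot: [2.281, 2.161, 0.0]
contact_force: [1.2, 1.1, -0.2]
opening: 0.0407
grip_force: 0.0
```

```bash
python3 - <<'E'
from h import *
o=get_obs(); print(o['tool_pos'],o['opening'],o['t'])
mv([.562,-.200,.28],-.056)
E
```

```text
[0.44434166 0.10072674 0.36192313] 0.04074163053339213 1.1
 [-29.39, 13.37, 8.19, 0.0002, -0.0001, 0.0019] len mm 333 deg 0.1
```

Request:
{"fn": "arm_command", "kwargs": {"plan": [[[-29.4,13.4,6,0,0,0],[-29.4,13.4,6,0,0,0],[-29.4,13.4,6,0,0,0],[-29.4,13.4,6,0,0,0],[-29.4,13.4,6,0,0,0],[-29.4,13.4,6,0,0,0],[-29.4,13.4,6,0,0,0],[-29.4,13.4,6,0,0,0],[-29.4,13.4,6,0,0,0],[-29.4,13.4,6,0,0,0],[-29.4,13.4,6,0,0,0]]]}}

```text
t: 2.02
tool_pos: [0.5621, -0.1979, 0.3016]
tool_rot: [-2.28, -2.159, 0.0]
contact_force: [-0.7, 0.0, 1.1]
opening: 0.0403
grip_force: 0.0
```

```bash
python3 - <<'E'
from h import *
o=get_obs(); print(o['tool_pos'],o['opening'],o['t'])
c,im,d=cap('wrist'); cv2.imwrite('pics/w1.png',im); W=world(c,d)
p=(W[...,2]>.07)&(W[...,2]<.088)&(np.hypot(W[...,0]-.562,W[...,1]+.2)<.03)
print(p.sum(), np.median(W[p],0) if p.any() else '', c['pose'][:3,3] if hasattr(c['pose'],'shape') else c['pose'])
if p.any(): print(cv2.minEnclosingCircle(W[p][:,:2].astype(np.float32)))
mv([.562,-.200,.218],-.056)
E
```

```text
[ 0.56207884 -0.19794893  0.30161701] 0.04027916572016814 2.0167
530 [ 0.56217921 -0.20004746  0.07873045] [ 0.56522232 -0.12050161  0.27007259]
((0.562200665473938, -0.20257918536663055), 0.009801366366446018)
 [-0.27, 0.01, 8.41, -0.0006, -0.0005, 0.0026] len mm 84 deg 0.2
```

View pics/w1.png

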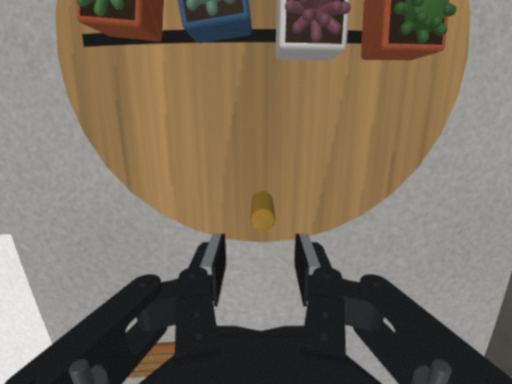

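The wrist view shows the post at (262,210), centred between the fingers. I descend to straddle it.

Request:
{"fn": "arm_command", "kwargs": {"plan": [[[-0.3,0,8.4,0,0,0],[-0.3,0,8.4,0,0,0],[-0.3,0,8.4,0,0,0],[-0.3,0,8.4,0,0,0]]], "gripper": 0.35}}

```text
t: 2.4
tool_pos: [0.561, -0.1993, 0.2163]
tool_rot: [-2.275, -2.159, 0.003]
contact_force: [-0.5, 1.2, 1.4]
opening: 0.0277
grip_force: 0.0
```

```bash
python3 -c "
import numpy as np
for a in np.arange(1,13)*.07: print([round(13*(1-np.cos(a)),2),round(13*np.sin(a),2),0,0,0,round(-a,2)],end=', ')
"; python3 -c "
from h import *
o=get_obs();print(o['tool_pos'],o['opening'],o['contact_force'])"
```

```text
[np.float64(0.03), np.float64(0.91), 0, 0, 0, np.float64(-0.07)], [np.float64(0.13), np.float64(1.81), 0, 0, 0, np.float64(-0.14)], [np.float64(0.29), np.float64(2.71), 0, 0, 0, np.float64(-0.21)], [np.float64(0.51), np.float64(3.59), 0, 0, 0, np.float64(-0.28)], [np.float64(0.79), np.float64(4.46), 0, 0, 0, np.float64(-0.35)], [np.float64(1.13), np.float64(5.3), 0, 0, 0, np.float64(-0.42)], [np.float64(1.53), np.float64(6.12), 0, 0, 0, np.float64(-0.49)], [np.float64(1.99), np.float64(6.91), 0, 0, 0, np.float64(-0.56)], [np.float64(2.5), np.float64(7.66), 0, 0, 0, np.float64(-0.63)], [np.float64(3.06), np.float64(8.37), 0, 0, 0, np.float64(-0.7)], [np.float64(3.67), np.float64(9.05), 0, 0, 0, np.float64(-0.77)], [np.float64(4.32), np.float64(9.68), 0, 0, 0, np.float64(-0.84)], [ 0.56096824 -0.19933815  0.21630319] 0.027653900030206957 [-0.51538207  1.15559629  1.40818311]
```

Request:
{"fn": "arm_command", "kwargs": {"plan": [[[0.0,0.4,0,0,0,-0.03],[0.05,1.1,0,0,0,-0.085],[0.16,2.0,0,0,0,-0.155],[0.33,2.9,0,0,0,-0.225],[0.56,3.78,0,0,0,-0.295],[0.79,4.46,0,0,0,-0.35],[1.13,5.3,0,0,0,-0.42],[1.53,6.12,0,0,0,-0.49],[1.99,6.91,0,0,0,-0.56],[2.5,7.66,0,0,0,-0.63],[3.06,8.37,0,0,0,-0.7],[3.67,9.05,0,0,0,-0.77]]]}}

```text
t: 3.4
tool_pos: [0.6543, -0.1691, 0.2202]
tool_rot: [-1.296, -2.861, 0.004]
contact_force: [-4.3, -3.8, -3.8]
opening: 0.0279
grip_force: 2.5
```

Request:
{"fn": "arm_command", "kwargs": {"plan": [[[0.03,0.91,0,0,0,-0.07],[0.13,1.81,0,0,0,-0.14],[0.29,2.71,0,0,0,-0.21],[0.51,3.59,0,0,0,-0.28],[0.79,4.46,0,0,0,-0.35],[1.13,5.3,0,0,0,-0.42],[1.53,6.12,0,0,0,-0.49],[1.83,6.65,0,0,0,-0.535],[2.05,7.0,0,0,0,-0.568]]]}}

```text
t: 4.15
tool_pos: [0.6941, -0.1072, 0.2211]
tool_rot: [0.443, 3.109, -0.003]
contact_force: [-2.0, -3.7, -3.0]
opening: 0.0278
grip_force: 1.9
```

```bash
python3 - <<'E'
from h import *
o=get_obs(); p=o['tool_pos']; print(p,o['contact_force'],o['opening'],'ang',np.arctan2(p[1]+.0715,p[0]-.569),np.hypot(p[1]+.0715,p[0]-.569))
E
```

```text
[ 0.69407146 -0.10723848  0.2210705 ] [-1.95627815 -3.71894354 -3.0130851 ] 0.027765494227051022 ang -0.27832757649229317 0.13007732262605018
```

Request:
{"fn": "arm_command", "kwargs": {"plan": [[[0.01,0.52,0,0,0,-0.04],[0.04,1.04,0,0,0,-0.08],[0.07,1.3,0,0,0,-0.1],[0.07,1.3,0,0,0,-0.1]]]}}

```text
t: 4.48
tool_pos: [0.6974, -0.0945, 0.2211]
tool_rot: [0.291, 3.125, -0.001]
contact_force: [0.3, 0.0, -0.7]
opening: 0.0277
grip_force: 0.0
```

Request:
{"fn": "arm_command", "kwargs": {"plan": [[[0,0.3,0,0,0,-0.02],[0.02,0.6,0,0,0,-0.045],[0.02,0.6,0,0,0,-0.045]]]}}

```text
t: 4.73
tool_pos: [0.6985, -0.089, 0.2201]
tool_rot: [0.22, 3.131, -0.0]
contact_force: [0.4, -2.0, 0.2]
opening: 0.0277
grip_force: 0.7
```

Request:
{"fn": "arm_command", "kwargs": {"plan": [[[0,0.25,0,0,0,-0.02],[0.01,0.5,0,0,0,-0.04],[0.01,0.5,0,0,0,-0.04],[0.01,0.5,0,0,0,-0.04]]]}}

```text
t: 5.07
tool_pos: [0.6986, -0.0841, 0.2183]
tool_rot: [0.16, 3.137, 0.001]
contact_force: [0.4, -2.0, 1.2]
opening: 0.0277
grip_force: 0.9
```

Request:
{"fn": "arm_command", "kwargs": {"plan": [[[0,0.25,0,0,0,-0.02],[0.01,0.5,0,0,0,-0.04],[0.01,0.5,0,0,0,-0.04],[0.01,0.5,0,0,0,-0.04]]]}}

```text
t: 5.4
tool_pos: [0.6987, -0.0807, 0.2182]
tool_rot: [-0.096, -3.14, 0.006]
contact_force: [-1.4, -9.6, 1.9]
opening: 0.0277
grip_force: 4.5
```

Request:
{"fn": "arm_command", "kwargs": {"plan": [[[0,0.25,0,0,0,0],[0,0.5,0,0,0,0],[0,0.5,0,0,0,0],[0,0.5,0,0,0,0]]]}}

```text
t: 5.73
tool_pos: [0.6987, -0.0793, 0.2182]
tool_rot: [-0.097, -3.139, 0.018]
contact_force: [-1.4, -22.4, -1.0]
opening: 0.0281
grip_force: 11.3
```

Request:
{"fn": "arm_command", "kwargs": {"plan": [[[0,-0.6,0,0,0,0],[0,-1.0,0,0,0,0],[0,-1.0,0,0,0,0]]]}}

```text
t: 5.98
tool_pos: [0.6981, -0.0844, 0.2174]
tool_rot: [-0.097, -3.138, -0.003]
contact_force: [-0.2, -0.2, -0.7]
opening: 0.028
grip_force: 0.0
```

Request:
{"fn": "arm_command", "kwargs": {"plan": [[[0,0,-4,0,0,0],[0,0,-8,0,0,0],[0,0,-12,0,0,0],[0,0,-15,0,0,0],[0,0,-15,0,0,0],[0,0,-15,0,0,0]]]}}

```text
t: 6.48
tool_pos: [0.6991, -0.0832, 0.3717]
tool_rot: [0.094, 3.135, 0.0]
contact_force: [-0.0, -0.1, -0.0]
opening: 0.0281
grip_force: 0.0
```

```bash
python3 - <<'E'
from h import *
o=get_obs(); print(o['t'],o['tool_pos'])
mv([.503,.306,.36],.17,'handle')
E
```

```text
6.4833 [ 0.69908048 -0.08324913  0.37174619]
handle [21.92, 37.67, 1.06, 0.0039, 0.0045, 1.3406] len mm 436 deg 76.8
```

The stop is met: the force rose to 22 N with no further motion. The arm will go to the handle, with a wrist look from above the tray.

Request:
{"fn": "arm_command", "kwargs": {"plan": [[[21.9,37.7,1.0,0,0,1.34],[21.9,37.7,1.0,0,0,1.34],[21.9,37.7,1.0,0,0,1.34],[21.9,37.7,1.0,0,0,1.34],[21.9,37.7,1.0,0,0,1.34],[21.9,37.7,1.0,0,0,1.34],[21.9,37.7,1.0,0,0,1.34],[21.9,37.7,1.0,0,0,1.34],[21.9,37.7,1.0,0,0,1.34],[21.9,37.7,1.0,0,0,1.34],[21.9,37.7,1.0,0,0,1.34],[21.9,37.7,1.0,0,0,1.34]]], "gripper": -0.4}}

```text
t: 7.48
tool_pos: [0.4996, 0.3096, 0.3552]
tool_rot: [-2.02, -2.4, 0.006]
contact_force: [0.0, 0.5, 0.2]
opening: 0.0599
grip_force: 0.0
```

```bash
python3 - <<'E'
from h import *
o=get_obs(); print(o['tool_pos'],o['opening'],o['t'])
c,im,d=cap('wrist'); cv2.imwrite('pics/w2.png',im); W=world(c,d); X,Y,Z=np.moveaxis(W,2,0)
r=(im[...,2].astype(int)-im[...,1]>60)&(abs(Z-.074)<.006)&(np.hypot(X-.503,Y-.306)<.05)
print('handle top',r.sum(),np.median(Z[r]),cv2.minAreaRect(W[r][:,:2].astype(np.float32)))
c,im,d=cap('top'); cv2.imwrite('pics/t2.png',im); W=world(c,d); np.savez('t2.npz',W=W,im=im); X,Y,Z=np.moveaxis(W,2,0); im=im.astype(int)
m=(im.sum(2)<110)&(abs(Z-.03)<.006)&(np.hypot(X-.57,Y+.071)<.165)
P=W[m][:,:2]; f=cv2.fitLine(P.astype(np.float32),cv2.DIST_HUBER,0,.01,.01).ravel(); print('line',m.sum(),f,P[:,1].min(),P[:,1].max())
p=(Z>.07)&(np.hypot(X-.699,Y+.08)<.03); print('post',W[p].mean(0),p.sum())
mv([.503,.306,.36],.17)
E
```

```text
[0.49960526 0.30964575 0.3552013 ] 0.05994416482189305 7.4833
handle top 797 0.07285042694855531 ((0.5015970468521118, 0.3103240132331848), (0.021952327340841293, 0.03483453765511513), 10.765174865722656)
line 96 [ 0.09781902  0.9952042   0.5623285  -0.06957863] -0.21799717531303503 0.07505408150903801
post [ 0.69875402 -0.084815    0.07847634] 40
 [-0.08, 0.11, -0.43, -0.0042, 0.0009, 0.0036] len mm 4 deg 0.3
```

View pics/w2.png

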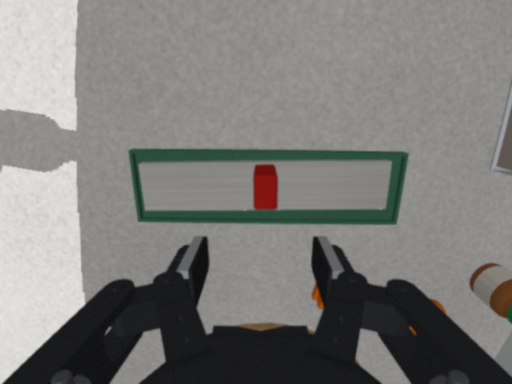

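View pics/t2.png

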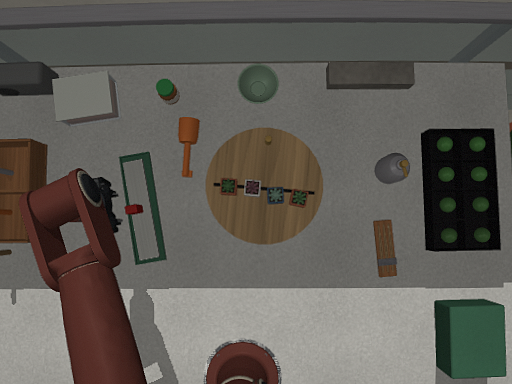

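The wrist view shows the straightedge in the tray with its handle at (265,187). The top view shows the post now at (268,140), the line horizontal and the pots in front of it. I descend and grip.

```bash
python3 - <<'E'
from h import *
mv([.5022,.3095,.203],.18)
E
```

```text
[0.29, 0.16, 15.27, -0.0042, 0.0009, -0.0064] len mm 153 deg 0.4
```

Request:
{"fn": "arm_command", "kwargs": {"plan": [[[0.25,0.2,4,0,0,0],[0.25,0.2,8,0,0,-0.01],[0.25,0.2,12,0,0,-0.01],[0.25,0.2,14,0,0,-0.01],[0.25,0.2,15.3,0,0,-0.01],[0.25,0.2,15.3,0,0,-0.01]]]}}

```text
t: 8.08
tool_pos: [0.5035, 0.3066, 0.2007]
tool_rot: [-2.012, -2.408, 0.012]
contact_force: [-0.5, -1.7, -0.2]
opening: 0.0598
grip_force: 0.0
```

Request:
{"fn": "arm_command", "kwargs": {"plan": [[[0,0,0,0,0,0],[0,0,0,0,0,0],[0,0,0,0,0,0],[0,0,0,0,0,0],[0,0,0,0,0,0],[0,0,0,0,0,0],[0,0,0,0,0,0],[0,0,0,0,0,0]]], "gripper": 1, "force": 90}}

```text
t: 8.75
tool_pos: [0.5058, 0.3087, 0.2081]
tool_rot: [2.013, 2.41, 0.005]
contact_force: [-0.5, -0.8, 6.7]
opening: 0.0232
grip_force: 89.1
```

```bash
python3 - <<'E'
from h import *
o=get_obs(); print(o['tool_pos'],R.from_rotvec(o['tool_rot']).as_matrix()[:,1],o['opening'],o['grip_force'],o['contact_force'])
E
```

```text
[0.50580803 0.30869544 0.208127  ] [0.98399882 0.17813513 0.00376772] 0.023166971404336576 89.12575364112854 [-0.47257471 -0.83993673  6.72836804]
```

Gripped at 89 N with a 23 mm opening. I lift the straightedge and carry it to the near side of the pots.

Request:
{"fn": "arm_command", "kwargs": {"plan": [[[0,0,-2,0,0,0],[0,0,-5,0,0,0],[0,0,-8,0,0,0],[0,0,-11,0,0,0],[0,0,-14,0,0,0],[0,0,-15,0,0,0]]]}}

```text
t: 9.25
tool_pos: [0.5056, 0.3088, 0.3614]
tool_rot: [2.011, 2.408, 0.013]
contact_force: [0.5, 0.6, -1.4]
opening: 0.0231
grip_force: 89.1
```

```bash
python3 - <<'E'
from h import *
o=get_obs(); print(o['tool_pos'],o['opening'],o['grip_force'],o['contact_force'])
mv([.425,-.0555,.36],1.47)
E
```

```text
[0.5055953  0.30876744 0.36137369] 0.023141022872402356 89.07312512397766 [ 0.45330906  0.63099871 -1.44084492]
 [-34.41, -14.43, -0.07, 0.0094, 0.004, -1.2907] len mm 373 deg 74.0
```

Request:
{"fn": "arm_command", "kwargs": {"plan": [[[-2,-0.8,0,0,0,-0.07],[-5,-2.1,0,0,0,-0.19],[-8,-3.4,0,0,0,-0.3],[-11.5,-4.8,0,0,0,-0.42],[-15,-6.3,0,0,0,-0.54],[-18.5,-7.8,0,0,0,-0.66],[-22,-9.2,0,0,0,-0.78],[-25.5,-10.7,0,0,0,-0.9],[-28.5,-12,0,0,0,-1.02],[-31,-13,0,0,0,-1.13],[-33.5,-14.1,0,0,0,-1.22],[-34.4,-14.4,0,0,0,-1.29]]]}}

```text
t: 10.25
tool_pos: [0.4231, -0.0583, 0.3541]
tool_rot: [-0.156, -3.137, 0.002]
contact_force: [1.2, -0.0, -2.3]
opening: 0.0231
grip_force: 89.1
```

```bash
python3 - <<'E'
from h import *
o=get_obs(); print(o['tool_pos'],o['opening'],o['contact_force'])
mv([.425,-.0555,.30],1.47)
c,im,d=cap('wrist'); cv2.imwrite('pics/w3.png',im); np.savez('w3.npz',W=world(c,d),im=im)
W=np.load('w3.npz')['W']; X,Y,Z=np.moveaxis(W,2,0)
m=(im.astype(int).sum(2)<110)&(abs(Z-.03)<.006)&(np.hypot(X-.57,Y+.071)<.165)
P=W[m][:,:2]; f=cv2.fitLine(P.astype(np.float32),cv2.DIST_HUBER,0,.01,.01).ravel(); print('line',m.sum(),f,P[:,1].min(),P[:,1].max())
p=(abs(Z-.08)<.006)&(np.hypot(X-.699,Y+.083)<.03); print('post',np.median(W[p],0),p.sum())
E
```

```text
[ 0.42310538 -0.05826643  0.3541173 ] 0.02305070733600316 [ 1.19727563 -0.02782467 -2.34710246]
 [-0.17, 0.3, 5.41, -0.0014, -0.001, 0.0015] len mm 54 deg 0.1
line 7 [ 0.09616626  0.99536526  0.56381935 -0.00946518] -0.2195696281308788 0.0754218471665444
post [nan nan nan] 0
  return _methods._mean(a, axis=axis, dtype=dtype,
  ret = um.true_divide(
```

View pics/w3.png

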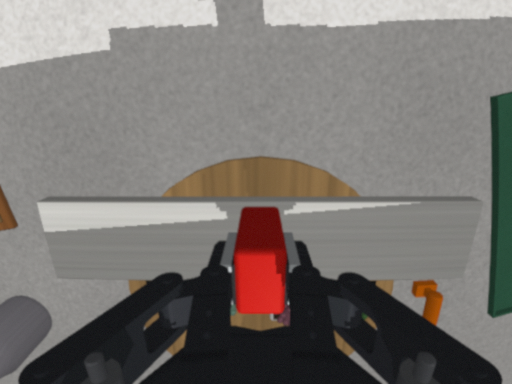

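The wrist view shows the bar held level at about (260,240), with its working edge away from the robot. I fit the bar's pose from this depth and find the pots in the earlier top image.

```bash
python3 - <<'E'
from h import *
W=np.load('w3.npz')['W']; X,Y,Z=np.moveaxis(W,2,0); V,U=np.mgrid[:384,:512]
m=(Z>.145)&(Z<.18)&(V>200)&(V<285)&((U<215)|(U>310))
P=W[m]; A=np.c_[P[:,:2],np.ones(len(P))]; s=np.linalg.lstsq(A,P[:,2],rcond=None)[0]; print('bar plane',m.sum(),s, 'Z at origin',s@[.423,-.058,1],'std',(A@s-P[:,2]).std())
print(cv2.minAreaRect(P[:,:2].astype(np.float32)),P[:,1].min(),P[:,1].max())
z=np.load('t2.npz'); W=z['W']; X,Y,Z=np.moveaxis(W,2,0)
xh=np.array([.995,-.1]); yh=np.array([.1,.995]); lm=np.array([.5595,-.069])
L=(W[...,:2]-lm)
lx=L@xh; ly=L@yh
m=((Z>.06)&(Z<.11)&(np.hypot(lx,ly)<.13)).astype(np.uint8)
n,l,st,c=cv2.connectedComponentsWithStats(m)
for i in range(1,n):
    if st[i,4]>30:
        k=l==i; r=cv2.minAreaRect(np.stack([lx[k],ly[k]],1).astype(np.float32)); print('pot',st[i,4],np.round(r[0],3),np.round(r[1],3),round(r[2],1),'minx',lx[k].min().round(3))
E
```

```text
bar plane 25048 [-3.89955660e-05 -3.15988345e-03  1.60970279e-01] Z at origin 0.1611370574504739 std 0.0005784374988750727
((0.4302630126476288, -0.059591785073280334), (0.3024042546749115, 0.06087476387619972), 84.34986877441406) -0.21229350883528691 0.09351956356396318
pot 262 [-0.004  0.1  ] [0.046 0.046] 3.0 minx -0.028
pot 261 [-0.003  0.032] [0.046 0.047] 89.3 minx -0.026
pot 266 [-0.018 -0.036] [0.046 0.046] 5.7 minx -0.043
pot 268 [-0.02  -0.103] [0.045 0.046] 83.1 minx -0.045
```

Request:
{"fn": "arm_command", "kwargs": {"plan": [[[0,0,3,0,0,0],[0,0,6,0,0,0],[0,0,9,0,0,0],[0,0,11,0,0,0],[0,0,11.3,0,0,0],[0,0,11.3,0,0,0],[0,0,11.3,0,0,0]]]}}

```text
t: 10.88
tool_pos: [0.4247, -0.0557, 0.2431]
tool_rot: [0.16, 3.136, -0.0]
contact_force: [1.0, -0.4, -2.8]
opening: 0.023
grip_force: 89.0
```

```bash
cat > bar.py <<'E'
from h import *
o=get_obs(); print(o['t'],o['tool_pos'],o['contact_force'],R.from_rotvec(o['tool_rot']).as_matrix()[:,1])
c,im,d=cap('wrist'); W=world(c,d); X,Y,Z=np.moveaxis(W,2,0); V,U=np.mgrid[:384,:512]
zt=o['tool_pos'][2]-.193
m=(abs(Z-zt)<.008)&((U<215)|(U>310))&(V>190)&(V<290)
P=W[m]; print('bar top',np.median(P[:,2]),cv2.minAreaRect(P[:,:2].astype(np.float32)))
t=(abs(Z-.03)<.01)&(np.hypot(X-.569,Y+.0715)<.17)&(V<195); print('turntable z',np.median(Z[t]),t.sum())
c,im,d=cap('top'); W=world(c,d); X,Y,Z=np.moveaxis(W,2,0)
p=(Z>.07)&(np.hypot(X-.699,Y+.083)<.03); print('post',W[p].mean(0))
L=W[...,:2]-[.5595,-.069]; lx=L@[.995,-.1]; ly=L@[.1,.995]
n,l,st,_=cv2.connectedComponentsWithStats(((Z>.064)&(Z<.11)&(np.hypot(lx,ly)<.14)&(lx>-.06)).astype(np.uint8))
for i in range(1,n):
    k=l==i
    if st[i,4]>30: r=cv2.minAreaRect(np.stack([lx[k],ly[k]],1).astype(np.float32)); print('pot',st[i,4],np.round(r[0],3),np.round(r[1],3),round(r[2],1),'minx',lx[k].min().round(3))
E
python3 bar.py
```

```text
10.8833 [ 0.42470087 -0.05574681  0.2430571 ] [ 1.03733583 -0.35763014 -2.83827664] [ 1.01697474e-01  9.94815363e-01 -1.33575306e-04]
bar top 0.05009123714824057 ((0.43201664090156555, -0.05714237689971924), (0.30095410346984863, 0.0613899789750576), 84.36332702636719)
turntable z 0.028991237923043367 479
post [ 0.69878711 -0.0848913   0.07831425]
pot 262 [-0.004  0.1  ] [0.046 0.046] 2.5 minx -0.028
pot 258 [-0.003  0.032] [0.046 0.046] 89.3 minx -0.026
pot 262 [-0.018 -0.036] [0.046 0.046] 5.9 minx -0.043
pot 262 [-0.02  -0.103] [0.046 0.046] 83.2 minx -0.045
```

Request:
{"fn": "arm_command", "kwargs": {"plan": [[[0,0,0.5,0,0,0],[-1.5,0,0.5,0,0,0],[-3,0,0.5,0,0,0],[-4.2,0,0.5,0,0,0],[-4.8,0,0.5,0,0,0],[-5.2,0,0.5,0,0,0],[-5.6,0,0.5,0,0,0],[-6,0,0.5,0,0,0],[-6.4,0,0.5,0,0,0],[-6.8,0,0.5,0,0,0],[-7.2,0,0.5,0,0,0],[-7.6,0,0.5,0,0,0]]]}}

```text
t: 11.98
tool_pos: [0.4996, -0.0635, 0.2371]
tool_rot: [-0.159, -3.134, -0.0]
contact_force: [-7.3, 0.3, 2.6]
opening: 0.0233
grip_force: 89.9
```

Request:
{"fn": "arm_command", "kwargs": {"plan": [[[-0.3,0,0,0,0,0],[-0.6,0,0,0,0,0],[-0.9,0,0,0,0,0],[-1.2,0,0,0,0,0],[-1.5,0,0,0,0,0],[-1.6,0,0,0,0,0],[-1.6,0,0,0,0,0]]]}}

```text
t: 12.57
tool_pos: [0.5157, -0.0652, 0.237]
tool_rot: [-0.159, -3.136, -0.0]
contact_force: [-4.5, 0.9, 0.1]
opening: 0.0231
grip_force: 89.5
```

```bash
python3 bar.py
```

```text
12.5667 [ 0.51571398 -0.06517566  0.23703053] [-4.49805511  0.87813923  0.08198896] [1.01193398e-01 9.94866763e-01 1.42411009e-04]
bar top 0.044026835473367804 ((0.5230371356010437, -0.06707419455051422), (0.30146870017051697, 0.06225462257862091), 84.15281677246094)
turntable z 0.029180923443221013 47115
post [ 0.69864139 -0.08495585  0.07803487]
pot 238 [0.017 0.1  ] [0.046 0.046] 88.8 minx -0.006
pot 91 [ 0.03  -0.039] [0.045 0.019] 85.1 minx 0.019
pot 230 [ 0.017 -0.101] [0.046 0.046] 1.2 minx -0.006
```

```bash
python3 - <<'E'
from h import *
def prof(W,im,tag):
    L=W[...,:2]-[.5595,-.0709]; lx=L@[.995,-.1]; ly=L@[.1,.995]; g=im.astype(int).sum(2)
    for a,b in ((.130,.146),(.058,.074),(-.01,.006),(-.078,-.062),(-.146,-.132)):
        m=(ly>a)&(ly<b)&(abs(lx)<.018)&(abs(W[...,2]-.03)<.006)
        w=np.clip(np.median(g[m])-g[m]-30,0,None); print(tag,a,m.sum(),'lx mm',1e3*(w*lx[m]).sum()/w.sum(),'dark',(w>60).sum())
z=np.load('t2.npz'); prof(z['W'],z['im'],'t2')
c,im,d=cap('top'); prof(world(c,d),im,'now')
E
```

```text
t2 0.13 63 lx mm 2.0991582444866794 dark 15
t2 0.058 66 lx mm 2.1169363508761108 dark 16
t2 -0.01 65 lx mm 2.2052069822015974 dark 15
t2 -0.078 64 lx mm 2.0833727910499693 dark 15
t2 -0.146 58 lx mm 2.041152875349679 dark 14
now 0.13 40 lx mm 2.2866119576388666 dark 15
now 0.058 0 lx mm nan dark 0
now -0.01 0 lx mm nan dark 0
now -0.078 0 lx mm nan dark 0
now -0.146 34 lx mm 2.316318475061811 dark 12
  return _methods._mean(a, axis=axis, dtype=dtype,
  ret = ret.dtype.type(ret / rcount)
<stdin>:6: RuntimeWarning: invalid value encountered in scalar divide
```

Request:
{"fn": "arm_command", "kwargs": {"plan": [[[-0.2,0,0,0,0,0],[-0.4,0,0,0,0,0],[-0.55,0,0,0,0,0],[-0.65,0,0,0,0,0],[-0.7,0,0,0,0,0],[-0.7,0,0,0,0,0],[-0.7,0,0,0,0,0]]]}}

```text
t: 13.3
tool_pos: [0.5227, -0.0659, 0.2369]
tool_rot: [0.16, 3.137, 0.0]
contact_force: [-2.4, 0.8, -4.3]
opening: 0.023
grip_force: 89.1
```

Request:
{"fn": "arm_command", "kwargs": {"plan": [[[0.3,0,0,0,0,0],[1.5,0,0,0,0,0],[4,0,0,0,0,0],[7,0,0,0,0,0],[8,0,0,0,0,0],[8,0,0,0,0,0]]]}}

```text
t: 13.8
tool_pos: [0.4417, -0.0575, 0.2372]
tool_rot: [0.16, 3.136, -0.0]
contact_force: [-0.5, -0.3, -2.9]
opening: 0.0231
grip_force: 89.2
```

```bash
python3 bar.py; python3 - <<'E'
from h import *
c,im,d=cap('top'); W=world(c,d)
L=W[...,:2]-[.5595,-.069]; lx=L@[.995,-.1]; ly=L@[.1,.995]; g=im.astype(int).sum(2)
for a,b in ((.130,.146),(.058,.074),(-.01,.006),(-.078,-.062),(-.146,-.132)):
    m=(ly>a)&(ly<b)&(abs(lx)<.018)&(abs(W[...,2]-.03)<.006)
    w=np.clip(np.median(g[m])-g[m]-30,0,None); print(a,m.sum(),'lx mm',1e3*(w*lx[m]).sum()/w.sum())
cv2.imwrite('pics/t4.png',cv2.resize(im[120:255,195:335],None,fx=4.2,fy=4.2,interpolation=2))
E
```

```text
13.8 [ 0.44172235 -0.05749652  0.23723907] [-0.48924909 -0.33394927 -2.91464607] [ 1.01857422e-01  9.94798999e-01 -1.32956522e-04]
bar top 0.04422694179622633 ((0.448964387178421, -0.05900950729846954), (0.3010309636592865, 0.06124456599354744), 84.357421875)
turntable z 0.029054911372651135 4466
post [ 0.69866686 -0.084877    0.07885867]
pot 260 [0.025 0.1  ] [0.046 0.046] 89.2 minx 0.001
pot 260 [0.024 0.032] [0.046 0.047] 90.0 minx 0.001
pot 262 [ 0.024 -0.038] [0.046 0.046] 0.2 minx 0.001
pot 264 [ 0.024 -0.101] [0.046 0.046] 0.7 minx 0.001
0.13 63 lx mm 2.3641965213564076
0.058 64 lx mm 2.3221252804974855
-0.01 66 lx mm 2.427600414394353
-0.078 62 lx mm 2.0247864792058645
-0.146 54 lx mm 2.205515849264339
```

View pics/t4.png

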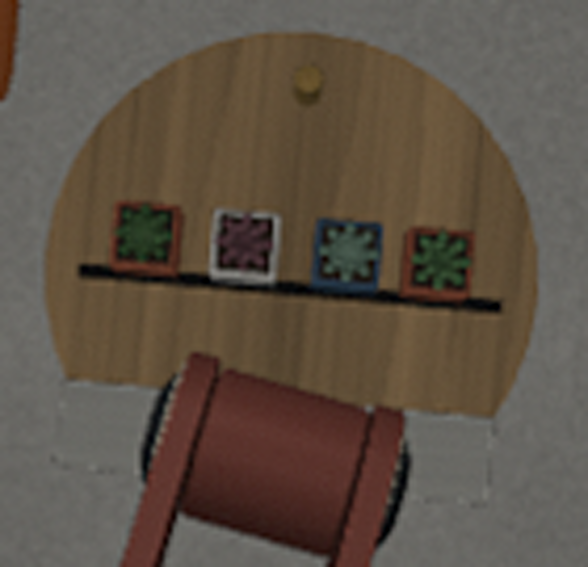

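All four fronts lie on the line, within about 1 mm and 1°, and the row is straight. I lift away and return to the tray.

Request:
{"fn": "arm_command", "kwargs": {"plan": [[[0,0,-2,0,0,0],[0,0,-5,0,0,0],[0,0,-8,0,0,0],[0,0,-11,0,0,0],[0,0,-12.5,0,0,0],[0,0,-12.5,0,0,0],[0,0,-12.5,0,0,0]]]}}

```text
t: 14.53
tool_pos: [0.4442, -0.058, 0.3636]
tool_rot: [0.16, 3.134, -0.001]
contact_force: [-0.2, -0.1, -2.5]
opening: 0.0231
grip_force: 89.2
```

```bash
python3 - <<'E'
from h import *
print(get_obs()['tool_pos'])
mv([.5106,.3039,.36],.166)
E
```

```text
[ 0.44415982 -0.05801708  0.36356848]
 [-2.93, 36.68, 0.35, 0.0017, 0.0032, 1.3031] len mm 368 deg 74.7
```

Request:
{"fn": "arm_command", "kwargs": {"plan": [[[-0.2,2.1,0,0,0,0.07],[-0.4,5,0.1,0,0,0.18],[-0.7,8.5,0.1,0,0,0.3],[-1,12,0.1,0,0,0.42],[-1.3,15.5,0.2,0,0,0.54],[-1.6,19,0.2,0,0,0.66],[-1.9,22.5,0.2,0,0,0.78],[-2.2,26,0.3,0,0,0.9],[-2.5,29.5,0.3,0,0,1.02],[-2.7,33,0.3,0,0,1.14],[-2.9,35.5,0.3,0,0,1.24],[-2.9,36.7,0.3,0,0,1.303]]]}}

```text
t: 15.53
tool_pos: [0.5092, 0.3073, 0.3559]
tool_rot: [-2.031, -2.393, 0.004]
contact_force: [-0.0, -0.7, -2.1]
opening: 0.0232
grip_force: 89.4
```

Request:
{"fn": "arm_command", "kwargs": {"plan": [[[0,0,0,0,0,0],[0,0,2,0,0,0],[0,0,5,0,0,0],[0,0,8,0,0,0],[0,0,10,0,0,0],[0,0,10,0,0,0],[0,0,10,0,0,0]]]}}

```text
t: 16.12
tool_pos: [0.5085, 0.3033, 0.2563]
tool_rot: [-2.028, -2.396, 0.008]
contact_force: [0.6, 1.3, -1.7]
opening: 0.0235
grip_force: 89.3
```

```bash
python3 - <<'E'
from h import *
o=get_obs(); print(o['t'],o['tool_pos'])
c,im,d=cap('wrist'); cv2.imwrite('pics/w5.png',im); W=world(c,d); X,Y,Z=np.moveaxis(W,2,0); b,g,r=np.moveaxis(im.astype(int),2,0)
m=(abs(Z-o['tool_pos'][2]+.193)<.008)&(abs(r-g)<25); P=W[m]; print('bar',m.sum(),np.median(P[:,2]),cv2.minAreaRect(P[:,:2].astype(np.float32)))
k=(g-r>12)&(g-b>3)&(abs(Z-.008)<.012); Q=W[k]; print('tray',k.sum(),cv2.minAreaRect(Q[:,:2].astype(np.float32)),np.percentile(Q[:,2],[5,50,95]))
mv([.5106,.3039,.22],.166)
E
```

```text
16.1167 [0.50848514 0.30332675 0.25627257]
bar 28784 0.06326842514497508 ((0.5075054168701172, 0.29407572746276855), (0.3013927936553955, 0.06165725365281105), 9.585005760192871)
tray 15218 ((0.5036826133728027, 0.3249277174472809), (0.3500526249408722, 0.03539710491895676), 9.344403266906738) [0.00210288 0.00338287 0.01145186]
 [-0.01, 0.12, 3.87, -0.0012, 0.0004, 0.0002] len mm 39 deg 0.1
```

View pics/w5.png

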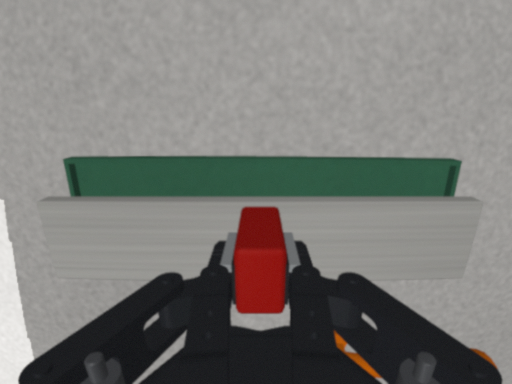

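The wrist view shows the bar centred over the tray (tray columns 66-461, bar 40-480), and its centre is about 3 mm off. I correct that and lower.

Request:
{"fn": "arm_command", "kwargs": {"plan": [[[0.18,0.28,0.5,0,0,0],[0.18,0.28,2,0,0,0],[0.18,0.28,3.3,0,0,0],[0.18,0.28,4.0,0,0,0],[0.18,0.28,4.4,0,0,0],[0.18,0.28,4.4,0,0,0],[0.18,0.28,4.4,0,0,0]]]}}

```text
t: 16.75
tool_pos: [0.5119, 0.3066, 0.2154]
tool_rot: [2.029, 2.398, 0.0]
contact_force: [0.0, 0.6, -2.9]
opening: 0.0228
grip_force: 89.5
```

Request:
{"fn": "arm_command", "kwargs": {"plan": [[[0,0,0.1,0,0,0],[0,0,0.2,0,0,0],[0,0,0.3,0,0,0],[0,0,0.3,0,0,0]]]}}

```text
t: 17.08
tool_pos: [0.5118, 0.3066, 0.2124]
tool_rot: [2.03, 2.398, 0.0]
contact_force: [0.1, -0.1, -3.1]
opening: 0.0233
grip_force: 89.5
```

Request:
{"fn": "arm_command", "kwargs": {"plan": [[[0,0,0.1,0,0,0],[0,0,0.2,0,0,0],[0,0,0.3,0,0,0],[0,0,0.3,0,0,0]]]}}

```text
t: 17.42
tool_pos: [0.5117, 0.3065, 0.209]
tool_rot: [-2.029, -2.398, 0.001]
contact_force: [0.3, 0.6, -3.1]
opening: 0.0229
grip_force: 89.5
```

Request:
{"fn": "arm_command", "kwargs": {"plan": [[[0,0,0.1,0,0,0],[0,0,0.2,0,0,0],[0,0,0.2,0,0,0]]]}}

```text
t: 17.67
tool_pos: [0.512, 0.3067, 0.2081]
tool_rot: [2.029, 2.398, 0.0]
contact_force: [-3.1, -1.4, 3.9]
opening: 0.0231
grip_force: 90.3
```

Seated (the vertical force reversed at the same height as at the start). I release and rise.

Request:
{"fn": "arm_command", "kwargs": {"plan": [[[0,0,0,0,0,0],[0,0,0,0,0,0],[0,0,0,0,0,0],[0,0,0,0,0,0],[0,0,0,0,0,0]]], "gripper": -0.4, "force": 20}}

```text
t: 18.08
tool_pos: [0.5119, 0.3066, 0.2073]
tool_rot: [2.03, 2.398, 0.0]
contact_force: [-0.1, 0.7, 0.2]
opening: 0.0596
grip_force: 0.0
```

Request:
{"fn": "arm_command", "kwargs": {"plan": [[[0,0,-2,0,0,0],[0,0,-5,0,0,0],[0,0,-9,0,0,0],[0,0,-13,0,0,0],[0,0,-16,0,0,0],[0,0,-16,0,0,0],[0,0,-16,0,0,0]]]}}

```text
t: 18.67
tool_pos: [0.5124, 0.3069, 0.3707]
tool_rot: [2.028, 2.396, 0.009]
contact_force: [-1.1, -0.3, -0.5]
opening: 0.0598
grip_force: 0.0
```

```bash
python3 - <<'E'
from h import *
o=get_obs(); print(o['t'],o['tool_pos'],o['contact_force'])
c,im,d=cap('wrist'); c2,im2,d2=cap('top'); W=world(c2,d2)
cv2.imwrite('pics/f.png',np.vstack([im[100:260],im2[110:290]]))
W=world(c,d); X,Y,Z=np.moveaxis(W,2,0); m=(abs(Z-.015)<.006)&(abs(X-.51)<.16)&(abs(Y-.296)<.04)&(im.std(2)<12)
P=W[m]; A=np.c_[P[:,:2],np.ones(len(P))]; s=np.linalg.lstsq(A,P[:,2],rcond=None)[0]; print('bar',cv2.minAreaRect(P[:,:2].astype(np.float32)),'tilt',s[:2],np.median(P[:,2]))
E
```

```text
18.6667 [0.51241339 0.30686755 0.37070873] [-1.05298464 -0.25844349 -0.54908758]
bar ((0.5132369995117188, 0.2931731045246124), (0.31837061047554016, 0.07771953195333481), 4.3782958984375) tilt [-0.0018605   0.00713188] 0.01513177879786931
```

View pics/f.png

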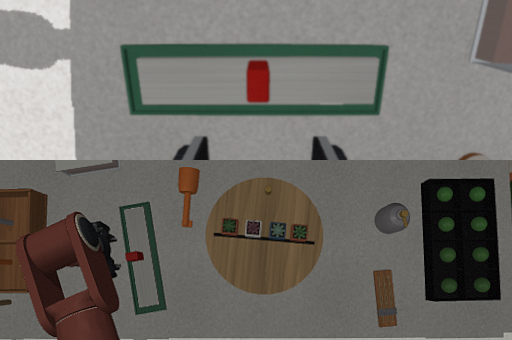

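The picture shows the straightedge flat inside the tray (rim columns 122-387), the pots in a row on the line, and the scoop, mister and tweezers where they were.

```bash
python3 -c "
from station import finish_job; print(finish_job())"
```

```text
the job is handed in; nothing more can be done
None
```

The job is handed in after about 19 s on the robot's clock: the turntable is at its stop, the four pot fronts measure within about 1 mm of the line's middle and 1° of square, the straightedge is flat in its tray, and the scoop, mister and tweezers were not touched.

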